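Put the loose tools away in the lockable tool box

TASK

Put away whichever of the cold chisels and the paint marker lie at the front of the bench, before the heap of brackets: turn the box's lock collar to its open mark, pull up the index plunger knob and slide the cover fully open until the plunger drops into its open hole, and lay the tools in the box. Then pull the plunger again, slide the cover fully shut until the plunger drops home, and turn the collar fully back to its locked mark. Leave the other things on the bench where they are.

Things in the scene. Friction and masses are not known exactly. Their poses are not given: they have to be found in the camera images.
- tool_box: dark steel open box on feet, fixed to the bench. Origin at the centre of the box on the bench; +x is the way the cover slides open (away from the robot), +y to the left seen from the robot, z up. Body 135 (x) by 216 (y) mm, rim 68 mm above the bench; the cover's rails run on behind it to x = +200 mm at the same height. The opening under the cover is 115 (x: -57.5 to +57.5) by 180 mm (y: -90 to +90). The guide strip along the left side (y = +122 mm) reaches 80 mm high.
- box_floor (a point): centre of the box's inner floor, 27 mm above the bench and 41 mm below the rim; axes as tool_box. A tool lies in the box lengthways along y.
- cover (a joint): aluminium cover plate, 135 by 224 mm, 4 mm thick, its top 74 mm above the bench; value in m: 0 shut, 0.130 fully open (end stop at 0.131), slides along the box's +x. It slides with about 2 N, but is held shut by the plunger's pin and by the collar; there is a second index hole at 0.130. Shut, it leaves nothing of the opening free, open it clears it all.
- cover_center (a point): centre of the cover plate's top, moves with the cover; axes as tool_box.
- plunger (a joint): spring index plunger on the cover, value in m: 0 pin down in its hole, up to 0.016 pulled up. The 8 mm pin reaches 12 mm into the index rail, so it must be pulled up 13 mm or more to free the cover and be held up while the cover starts to slide; spring 6 N at rest, 10 N pulled up. Let go between the holes it rides on the rail and drops into the next hole (2 mm play each way).
- knob_center (a point): centre of the plunger's round black pull knob, 30 mm diameter, 24 mm tall, axis vertical, at the left front of the cover (45 mm before and 104 mm left of the cover's centre); 104 mm above the bench when down. Its underside is 92 mm above the bench, 18 mm above the cover.
- lock_collar (a joint): captive lock collar at the box's right side, value in rad: 0 open mark (one white bar), 1.3 locked mark (two white bars); seen from above it turns clockwise to lock, counter-clockwise to open, between stops. Stays where it is left (friction 0.1 N m). A disc under it, with one flat, keeps the cover shut unless the collar is within about 0.15 rad of the open stop; with the collar turned to lock the cover cannot be shut past it.
- collar_center (a point): point on the collar's vertical axis at the middle of its knurled grip ring, which is 48 mm in diameter and 26 mm tall (81 to 107 mm above the bench). Its disc flange below is 76 mm in diameter.
- chisel_1_mid (a point): dark cold chisel, 155 mm long, 16 mm wide, 13 mm high, lying on the bench at the right of the robot; grip it within 30 mm of its middle, or up to 50 mm from it on the point's +y side, or None if it is not there. The point is half-way along it and 6.5 mm above its underside; its long axis is the point's y, z is up.
- chisel_2_mid (a point): a second, like chisel_1, or None if it is not there. The point is half-way along it and 6.5 mm above its underside; its long axis is the point's y, z is up.
- marker_mid (a point): paint marker, white with a red cap, 125 mm long, 14 mm wide and high, lying among the chisels; grip it as the chisels, or None if it is not there. The point is half-way along it and 6.5 mm above its underside; its long axis is the point's y, z is up.
- chisel_1: the same tool as chisel_1_mid; origin under its middle
- chisel_2: the same tool as chisel_2_mid; origin under its middle
- marker: the same tool as marker_mid; origin under its middle
- tig_torch: welding torch lying in a stand, fixed. Its dark blue nose, the end nearest the tools, stands upright 47 to 177 mm above the bench, 24 mm wide, at x -14, y -75 mm from the origin; from there its handle lies back to x +57, y +87 mm, 66 to 101 mm above the bench. Keep the gripper's body off it.
- heap_core: the heap of sheet brackets behind the tools, fixed and rigid, up to 200 mm high; its front edge, 50 to 125 mm high, lies 190 mm before the origin (-x) and runs from y +165 to -110 mm; farther to the right it comes 275 mm before the origin. Keep the gripper's body off it.
- nozzle: bystander: pink ceramic nozzle, 18 mm wide, 40 mm tall, standing before the tools; leave it alone
- clip: bystander: small folded sheet clip, 52x55x30 mm, at the left front of the bench; leave it alone
- tape: bystander: roll of blue tape, 90 mm wide, 23 mm high, at the left front of the bench; leave it alone
- case: bystander: flat electrode case, 45x175x12 mm, at the far right; leave it alone

How it is judged:
On the way, in this order (a step that is already met when the one before it is completed fails the run):
1. the lock collar has been turned to its open mark, the cover still shut (value of joint lock_collar below 0.15 rad and value of joint cover below 0.01 m), for 0.1 s.
2. the plunger has been pulled up with the cover still about shut (value of joint plunger above 0.008 m and value of joint cover below 0.03 m), for 0.02 s.
3. the cover is fully open and the plunger has dropped into its open hole (value of joint cover above 0.122 m and value of joint plunger below 0.004 m), for 0.2 s.
4. all the tools that lay out are in the box (x of chisel_1_mid in the frame of box_floor between -0.056 and 0.056 m and y of chisel_1_mid in the frame of box_floor between -0.06 and 0.06 m and z of chisel_1_mid in the frame of box_floor between -0.005 and 0.033 m and x of chisel_2_mid in the frame of box_floor between -0.056 and 0.056 m and y of chisel_2_mid in the frame of box_floor between -0.06 and 0.06 m and z of chisel_2_mid in the frame of box_floor between -0.005 and 0.033 m and x of marker_mid in the frame of box_floor between -0.056 and 0.056 m and y of marker_mid in the frame of box_floor between -0.06 and 0.06 m and z of marker_mid in the frame of box_floor between -0.005 and 0.033 m and linear speed of each of chisel_1, chisel_2, marker below 0.03 m/s), for 0.2 s.
5. the cover is fully shut and the plunger home (value of joint cover below 0.005 m and value of joint plunger below 0.004 m), for 0.2 s.
6. the lock collar has been turned to its locked mark (value of joint lock_collar above 1.15 rad), for 0.1 s.
At the end, for the whole second after the job is handed in: every tool that lay out is at rest in the box (its middle within 56 mm of the floor's centre along x and 60 mm along y, below the rim), the cover is shut (under 5 mm), the plunger home (under 4 mm), and the collar turned to its locked mark (over 1.15 of 1.3 rad) (all of step 4 and all of step 5 and value of joint lock_collar above 1.15 rad); the robot touches nothing.
It fails at once if a bystander (nozzle, clip, tape roll, electrode case) is shoved more than 30 mm (distance of any of nozzle, clip, tape, case from where it was at the start of the episode above 0.03 m).
Of chisel_1, chisel_2, marker only 2 to 3 are there at a start; the rules pass over those that are not, and their reading is None.
At some moment in a run one of chisel_2, marker may be knocked a few centimetres aside while the robot is not near it.
Once in a run the grip may slacken for a moment while it holds something.
It also fails if it takes over 208 s, if anything falls off the work surface, if the arm or the gripper's body presses on something with over 40 N, if the wrist force passes 120 N, or if a joint passes its speed limit or range.

ROBOT

A 6-joint arm with a two-finger parallel gripper is mounted at the origin on a cart in front of the work surface, level with it; the furniture and walls round the work are solid. World frame = base frame: x ahead of the robot, y to its left, z up, the work surface at z = 0. Lengths are in m, angles in rad, forces in N, time in s.
With the tool pointing down it reaches from about 0.35 to 0.875 m from the base axis. Payload 4.2 kg.
Tool frame: the origin (TCP) lies on the centre line of the jaws, within the pads' length; the fingertips stand 17 mm ahead of it and the grasp point (between the pads) lies 2 mm behind it (finger_overhang is the distance from the TCP to the fingertips, in m); z points along the fingers, y is the line along which they close (so a half turn about z gives the same grasp; the last joint's range is limited). The gripper opens to 85 mm and grips with 20 to 120 N. Pads are 22 mm wide; open, the fingers measure 114 mm over their backs; the gripper's body (76 mm by 85 mm) begins 54 mm behind the grasp point. The pads swing forward as they close: fully open they stand 13 mm farther back than shut.
Start: joints at [-0.906, 0.385, 0.008, 0, -1.194, -0.259], TCP at [0.247, -0.574, 0.248] pointing down, gripper open.
Joint ranges: [-3.14, 3.14], [-1.21, 2.06], [-1.07, 1.41], [-3.16, 2.05], [-2.99, -0.16], [-3.1, 3.1]. Speed limits (rad/s): [2.79, 2.79, 3.14, 3.14, 3.14, 3.14].

INTERFACE

Orientations are given as a unit quaternion [x, y, z, w].
In Python, from cell import * gives the robot as it stands. The module is installed in compiled form; this text tells all that it offers.
- The arm moves only by the tool arm_command, never from a script. Its argument "deltas" is text: rows parted by semicolons, each of 5 numbers parted by spaces: the finger opening in m, from 0 to 0.0854, then the shift along the world's x, y, z in m, then the turn about the world's z in degrees. In form: grip x y z turn; .... A call has 1 to 20 rows; each row shifts and turns the commanded pose from where the row before left it; what a row does not reach is not made up. A row lasts 1/12 s, in which the tool goes at most 41.7 mm and 7.16 degrees, less where a joint would pass 70% of its speed; a pose out of reach is approached as far as the arm can. A call is refused whole if a number of a shift passes 0.0417 or a number of a turn 7.16, either way. A call with a gripper value outside its range is refused whole. The fingers move at their own pace and stop on an object; "grip_force" is the grip in N (left out, the last holds). Time passes only in rows, so rows that do not move let the fingers close. It gives the time, the measured TCP pose, the force, the opening and the grip force at its end, in the units of the state.
- get_state(): the state, without advancing time (a new reading comes with each control period).
- get_image(name): name is "scene" or "top"; returns a dict with "img" (420x560x3 uint8, red, green, blue), "fx", "fy", "cx", "cy" (pixels), "eye" and "rotation" of the camera in the world. Camera axes: x right, y down, z forward; pixel columns grow to the right and rows downward; lengths in m; the calibration is good to about 2 mm. A picture is of the moment at which its call begins. There is no depth.
- job_done(): hands the job in; it is judged then, once.
The state is a dict: "time": time; "q": joint angles; "dq": joint speeds; "joint_torque": joint torques, N m; "tcp_pos": TCP position; "ee_rot": TCP orientation; "contact_force": force on the tool from outside, world axes, zero at the start; "moment": the same for the moment, N m; "opening": opening from 0.0 (shut) to 1.0 (fully open); "gripper_force": force on a finger pad.
Only numpy, scipy, OpenCV 4.12 (cv2) and the standard library are available. Lean on these libraries where they do the work, as an engineer would, in place of code of your own. Each camera call takes 0.05 s, during which the arm holds its last target. There are 200 camera calls.

## Working session

There is one attempt and no reset: what is moved stays moved. The work goes in short steps, Python scripts to look and compute and a tool call to move; the robot and the scene stay as the last step left them, time stands still between calls to the robot, and variables do not carry over. Pictures are saved under pics/ and viewed, at most 14 in all, crops included, and the job is handed in when it is done.

Besides the shell and the picture viewer there is one more tool, called as name(argument=value, ...) on one line, values as JSON. arm_command: Moves the arm, as the interface text tells. Its arguments: {"type":"object","properties":{"deltas":{"type":"string"},"grip_force":{"type":"number"}},"required":["deltas"]}

```bash
mkdir -p pics; cat > h.py <<'E'
from cell import *
import numpy as np, cv2
def snap(name,fn=None):
    d=get_image(name)
    if fn: cv2.imwrite('pics/'+fn,cv2.cvtColor(d['img'],cv2.COLOR_RGB2BGR))
    return d
def ray(d,u,v,z):
    R=np.array(d['rotation']);e=np.array(d['eye'])
    r=R@np.array([(u-d['cx'])/d['fx'],(v-d['cy'])/d['fy'],1.])
    return e+r*(z-e[2])/r[2]
def proj(d,p):
    R=np.array(d['rotation']);c=R.T@(np.array(p)-d['eye'])
    return d['fx']*c[0]/c[2]+d['cx'],d['fy']*c[1]/c[2]+d['cy']
E
python3 - <<'E'
from h import *
for n in('scene','top'):
    d=snap(n,n+'0.png');print(n,d['eye'],np.round(d['rotation'],3).tolist(),d['fx'],d['cx'],d['cy'])
s=get_state();print(s)
E
```

```text
scene [-0.35250971 -0.93852192  0.7912522 ] [0.796, -0.347, 0.206, -0.451] 495.1013333280788 283.82453398033465 202.32554332419076
top [ 0.29138595 -0.14289698  1.67556808] [0.708, -0.703, 0.048, -0.055] 495.50197639263246 277.3606708519061 207.64030815484475
{'time': 0.1, 'q': array([-9.06351141e-01,  3.85504376e-01,  6.80732192e-03, -4.63367511e-04,
       -1.19403157e+00, -2.58607019e-01]), 'dq': array([-0.00055633, -0.00104116,  0.00361695, -0.00069435,  0.00045109,
       -0.00038662]), 'joint_torque': array([-1.75054956e-03, -3.93318629e+01,  1.88927990e+01,  4.19793338e+00,
       -2.56526837e-03,  4.15856960e-06]), 'tcp_pos': array([ 0.24658437, -0.57377868,  0.24732937]), 'ee_rot': array([-2.01445582e-01,  9.79499207e-01,  9.60965373e-04, -2.37421917e-04]), 'contact_force': array([-0.25108478, -0.10779993, -0.40598273]), 'moment': array([-0.00393583,  0.01812565, -0.00282735]), 'gripper_force': 0.0, 'opening': 1.0036633044830083}
```

```bash
sed -i 's/^import numpy.*/&\nfrom scipy.spatial.transform import Rotation as Ro/; s/np.array(d\[.rotation.\])/Ro.from_quat(d["rotation"]).as_matrix()/' h.py; cat h.py|sed -n 7,17p
```

```text
return d
def ray(d,u,v,z):
    R=Ro.from_quat(d["rotation"]).as_matrix();e=np.array(d['eye'])
    r=R@np.array([(u-d['cx'])/d['fx'],(v-d['cy'])/d['fy'],1.])
    return e+r*(z-e[2])/r[2]
def proj(d,p):
    R=Ro.from_quat(d["rotation"]).as_matrix();c=R.T@(np.array(p)-d['eye'])
    return d['fx']*c[0]/c[2]+d['cx'],d['fy']*c[1]/c[2]+d['cy']
```

View pics/scene0.png

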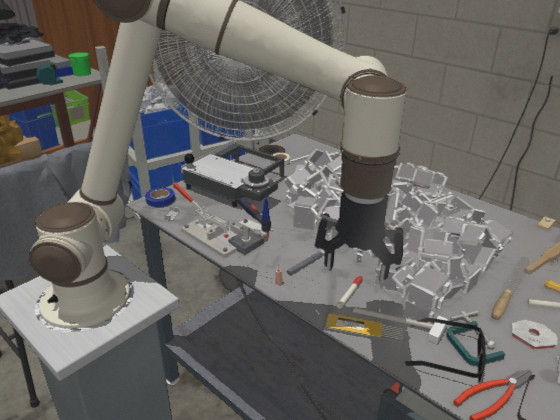

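View pics/top0.png

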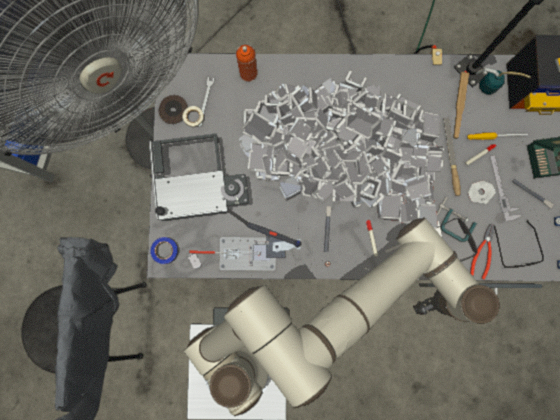

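```bash
python3 - <<'E'
import cv2
a=cv2.imread('pics/top0.png')[125:285,140:300];b=cv2.imread('pics/scene0.png')[140:250,150:310]
cv2.imwrite('pics/c1.png',cv2.resize(a,None,fx=3.7,fy=3.7,interpolation=cv2.INTER_CUBIC))
cv2.imwrite('pics/c2.png',cv2.resize(b,None,fx=5,fy=5,interpolation=cv2.INTER_CUBIC))
E
```

```text
(no output)
```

View pics/c1.png

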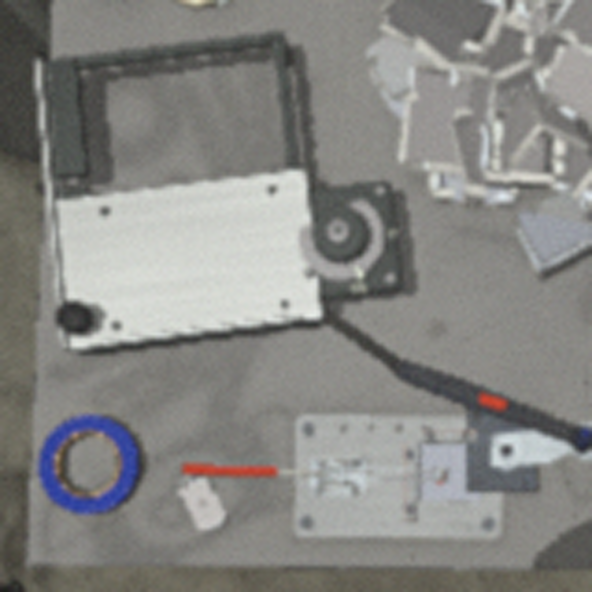

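View pics/c2.png

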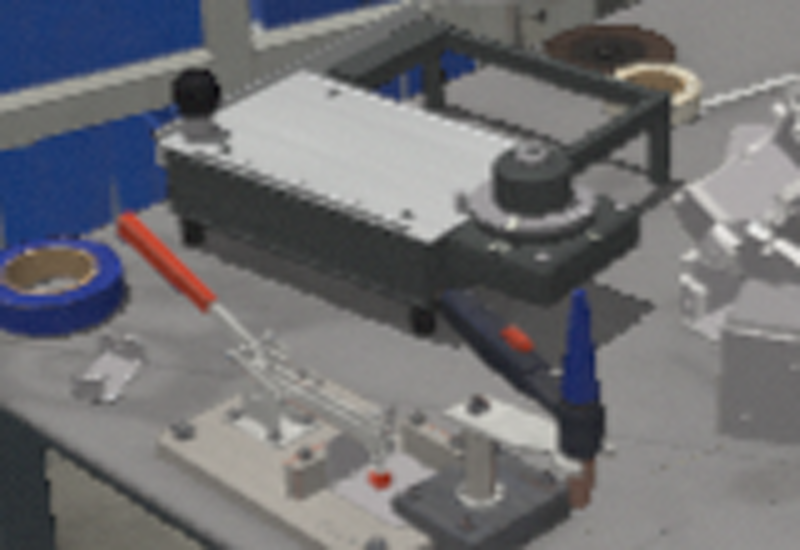

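```bash
python3 - <<'E'
from h import *
d=snap('top');f=lambda x,y:((x+.5)/3.7-.5+140,(y+.5)/3.7-.5+125)
img=d['img'].astype(int)
c=[ray(d,*f(*p),.074)[:2] for p in[(57,200),(305,170),(325,318),(68,350)]]
print(np.round(c,4)); 
c=np.array(c);print(np.linalg.norm(np.roll(c,-1,0)-c,axis=1),'ctr',c.mean(0))
m=((img.min(2)>165)).astype(np.uint8);m[:165]=0;m[225:]=0;m[:,:150]=0;m[:,232:]=0
m=cv2.morphologyEx(m,cv2.MORPH_OPEN,np.ones((3,3)))
ct=max(cv2.findContours(m,0,1)[0],key=cv2.contourArea)
w=np.array([ray(d,*p[0],.074)[:2] for p in ct]);r=cv2.minAreaRect((w*1000).astype(np.float32));print(r)
K=ray(d,*f(75,317),.116);C=ray(d,*f(338,230),.107);print('knob',K,'collar',C)
s=snap('scene');g=lambda x,y:((x+.5)/5-.5+150,(y+.5)/5-.5+140)
print('scene knob',ray(s,*g(196,92),.104),'collar top',ray(s,*g(533,152),.107))
yaw=np.arctan2(*(c[1]-c[0])[::-1])
print('yaw from edges',[np.degrees(np.arctan2(*v[::-1])) for v in (c[0]-c[1],c[3]-c[2],c[0]-c[3],c[1]-c[2])])
# tools
for n,dd in(('top',d),):
    hsv=cv2.cvtColor(dd['img'],cv2.COLOR_RGB2HSV);red=(((hsv[...,0]<8)|(hsv[...,0]>172))&(hsv[...,1]>140)&(hsv[...,2]>90)).astype(np.uint8)
    k,l,st,ce=cv2.connectedComponentsWithStats(red)
    for i in range(1,k):
        if st[i,4]>8:print(st[i],ce[i],ray(dd,*ce[i],.01)[:2])
E
```

```text
[[0.6219 0.2785]
 [0.6505 0.0575]
 [0.5171 0.0366]
 [0.4871 0.2629]]
[0.22285007 0.13510762 0.22822837 0.13571714] ctr [0.56913497 0.15887895]
((570.287109375, 159.92861938476562), (133.7456817626953, 222.35426330566406), 7.765610218048096)
knob [0.51059093 0.24740986 0.116     ] collar [0.58989581 0.02332694 0.107     ]
scene knob [0.51042974 0.248019   0.104     ] collar top [0.59592036 0.02842326 0.107     ]
yaw from edges [np.float64(97.39174262863189), np.float64(97.5536117035952), np.float64(6.629953412178816), np.float64(8.907129644397607)]
[97 72 16 14 77] [103.54545455  78.4025974 ] [0.99650971 0.49438159]
[487 144   9   7  31] [491.06451613 146.77419355] [ 0.75418154 -0.86059182]
[367 220   5  10  35] [368.74285714 225.05714286] [ 0.47990308 -0.43453418]
[270 231   7   5  20] [272.85 233.2 ] [ 0.45006007 -0.1111466 ]
[471 240  15  35 115] [476.13913043 257.10434783] [ 0.37482449 -0.79020474]
[482 242   9  37 120] [487.40833333 260.775     ] [ 0.36291517 -0.82700305]
[190 251  24   3  49] [201.65306122 251.57142857] [0.38647731 0.12743947]
```

```bash
python3 - <<'E'
from h import *
s=snap('scene');d=snap('top');g=lambda x,y:((x+.5)/5-.5+150,(y+.5)/5-.5+140)
for n,p,z in[('BL',(163,150),.074),('BR',(432,243),.074),('TL',(303,70),.074),('TR',(515,137),.074),('knobtop',(196,72),.116)]:print(n,ray(s,*g(*p),z).round(4))
f=lambda x,y:((x+.5)/3.7-.5+140,(y+.5)/3.7-.5+125)
def tri(a,b):
    P=[];o=[]
    for dd,(u,v) in((d,a),(s,b)):
        p=ray(dd,u,v,0);e=np.array(dd['eye']);r=(p-e)/np.linalg.norm(p-e);A=np.eye(3)-np.outer(r,r);P.append(A);o.append(A@e)
    X=np.linalg.solve(P[0]+P[1],o[0]+o[1]);return X.round(4),[np.linalg.norm(P[i]@X-o[i]).round(4) for i in(0,1)]
for n,a,b in[('knob',(75,317),(196,92)),('BR',(325,318),(432,243)),('TL',(57,200),(303,70)),('BL',(68,350),(163,150)),('collartop',(338,230),(533,152))]:print(n,tri(f(*a),g(*b)))
c=np.array([.570,.159]);R=lambda a:np.array([[np.cos(a),-np.sin(a)],[np.sin(a),np.cos(a)]])
for p,z in [((-.0675,.112),.074),((-.0675,-.112),.074),((.0675,.112),.074),((-.045,.104),.104)]:
    q=c+R(np.radians(7.6))@p;u=proj(d,[*q,z]);v=proj(s,[*q,z]);print(p,((u[0]-140)*3.7,(u[1]-125)*3.7),((v[0]-150)*5,(v[1]-140)*5))
E
```

```text
BL [0.4799 0.2468 0.074 ]
BR [0.5149 0.0331 0.074 ]
TL [0.6202 0.2753 0.074 ]
TR [0.6487 0.0987 0.074 ]
knobtop [0.5139 0.2508 0.116 ]
knob (array([0.5125, 0.2508, 0.1024]), [np.float64(0.0), np.float64(0.0)])
BR (array([0.5177, 0.0367, 0.0715]), [np.float64(0.0003), np.float64(0.0003)])
TL (array([0.6226, 0.2788, 0.0721]), [np.float64(0.0004), np.float64(0.0004)])
BL (array([0.4898, 0.2642, 0.0643]), [np.float64(0.0019), np.float64(0.0019)])
collartop (array([0.5894, 0.0225, 0.1114]), [np.float64(0.0005), np.float64(0.0005)])
(-0.0675, 0.112) (np.float64(68.70747533357888), np.float64(347.29283672422287)) (np.float64(157.7156699435713), np.float64(136.82712565734832))
(-0.0675, -0.112) (np.float64(320.9021559219245), np.float64(315.688059387072)) (np.float64(426.9408689842156), np.float64(235.9615448440708))
(0.0675, 0.112) (np.float64(55.19368617129509), np.float64(198.40281753508282)) (np.float64(299.62185327374954), np.float64(65.5831641764577))
(-0.045, 0.104) (np.float64(67.04134884821605), np.float64(316.3336009570988)) (np.float64(187.5679240694194), np.float64(85.62809458369728))
```

arm_command(deltas="0.085 0.0172 0.0299 0.002 -1.9;0.085 0.0172 0.0299 0.002 -1.9;0.085 0.0172 0.0299 0.002 -1.9;0.085 0.0172 0.0299 0.002 -1.9;0.085 0.0172 0.0299 0.002 -1.9;0.085 0.0172 0.0299 0.002 -1.9;0.085 0.0172 0.0299 0.002 -1.9;0.085 0.0172 0.0299 0.002 -1.9;0.085 0.0172 0.0299 0.002 -1.9;0.085 0.0172 0.0299 0.002 -1.9;0.085 0.0172 0.0299 0.002 -1.9;0.085 0.0172 0.0299 0.002 -1.9;0.085 0.0172 0.0299 0.002 -1.9;0.085 0.0172 0.0299 0.002 -1.9;0.085 0.0172 0.0299 0.002 -1.9;0.085 0.0172 0.0299 0.002 -1.9;0.085 0.0172 0.0299 0.002 -1.9;0.085 0.0172 0.0299 0.002 -1.9;0.085 0.0172 0.0299 0.002 -1.9;0.085 0.0172 0.0299 0.002 -1.9", grip_force=40)

```text
time: 1.97
tcp_pos: [0.5912, 0.0254, 0.2885]
ee_rot: [0.129, 0.992, 0.0, 0.0]
contact_force: [-0.1, -1.4, 1.1]
opening: 0.994
gripper_force: 0.0
```

```bash
cat >> h.py <<'E'
def st():
    s=get_state();R=Ro.from_quat(s['ee_rot']).as_matrix()
    print('t',round(s['time'],2),'tcp',s['tcp_pos'].round(4),'yaw',round(np.degrees(np.arctan2(R[1,1],R[0,1]))%360,1),'F',s['contact_force'].round(1),'M',s['moment'].round(2),'op',round(s['opening']*85.4,1),'gf',round(s['gripper_force'],1))
E
python3 - <<'E'
from h import *
st();d=snap('top');s=snap('scene')
a=cv2.resize(d['img'][160:290,260:480],None,fx=3.6,fy=3.6,interpolation=cv2.INTER_CUBIC)
cv2.imwrite('pics/c3.png',a[...,::-1])
a=cv2.resize(s['img'][200:380,230:450],None,fx=3.3,fy=3.3,interpolation=cv2.INTER_CUBIC)
cv2.imwrite('pics/c4.png',a[...,::-1])
E
```

```text
t 1.97 tcp [0.5912 0.0254 0.2885] yaw 75.2 F [-0.1 -1.4  1.1] M [-0.06 -0.04 -0.01] op 84.9 gf 0.0
```

View pics/c3.png

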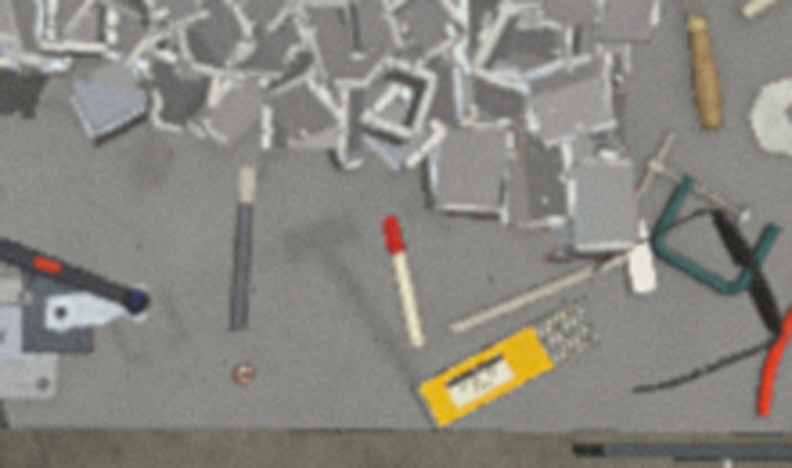

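View pics/c4.png

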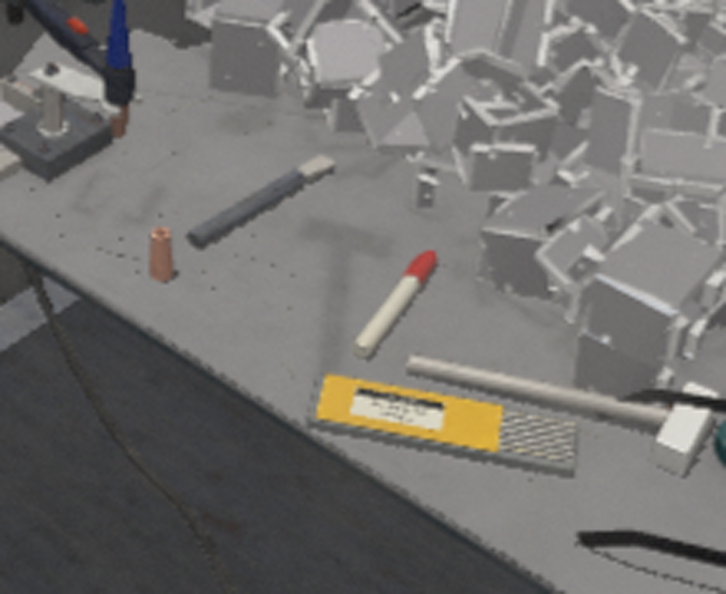

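arm_command(deltas="0.085 -0.001 -0.002 -0.03 0;0.085 0 0 -0.035 0;0.085 0 0 -0.035 0;0.085 0 0 -0.03 0;0.085 0 0 -0.025 0;0.085 0 0 -0.015 0;0.085 0 0 -0.01 0;0.085 0 0 -0.0065 0;0.085 0 0 0 0;0.04 0 0 0 0;0.04 0 0 0 0;0.04 0 0 0 0;0.04 0 0 0 0;0.04 0 0 0 0;0.04 0 0 0 0;0.04 0 0 0 0", grip_force=40)

```text
time: 3.4
tcp_pos: [0.5902, 0.0211, 0.1036]
ee_rot: [0.128, 0.992, -0.0, 0.001]
contact_force: [-1.1, -3.0, 5.2]
opening: 0.542
gripper_force: 41.4
```

```bash
python3 -c "
from h import *
st()"
```

```text
t 3.4 tcp [0.5902 0.0211 0.1036] yaw 75.3 F [-1.1 -3.   5.2] M [-0.97  0.47  0.07] op 46.3 gf 41.4
```

arm_command(deltas="0.04 0 -0.002 0.002 0;0.04 0 0 0 7;0.04 0 0 0 7;0.04 0 0 0 7;0.04 0 0 0 7;0.04 0 0 0 7;0.04 0 0 0 7;0.04 0 0 0 7;0.04 0 0 0 7;0.04 0 0 0 7;0.04 0 0 0 7;0.04 0 0 0 6;0.04 0 0 0 0;0.04 0 0 0 0;0.04 0 0 0 0")

```text
time: 4.65
tcp_pos: [0.589, 0.0193, 0.1037]
ee_rot: [-0.509, 0.861, 0.0, -0.001]
contact_force: [-1.9, -2.7, 0.4]
opening: 0.548
gripper_force: 43.7
```

```bash
python3 -c "
from h import *
st()"
```

```text
t 4.65 tcp [0.589  0.0193 0.1037] yaw 151.2 F [-1.9 -2.7  0.4] M [-0.85  0.64  0.05] op 46.8 gf 43.7
```

arm_command(deltas="0.04 0 0 0 4;0.04 0 0 0 0;0.04 0 0 0 0")

```text
time: 4.9
tcp_pos: [0.5886, 0.0181, 0.1037]
ee_rot: [-0.538, 0.843, -0.0, -0.002]
contact_force: [-2.0, -6.6, 1.9]
opening: 0.545
gripper_force: 43.8
```

```bash
python3 -c "
from h import *
st()"
```

```text
t 4.9 tcp [0.5886 0.0181 0.1037] yaw 155.1 F [-2.  -6.6  1.9] M [-2.08  0.63 -0.01] op 46.5 gf 43.8
```

arm_command(deltas="0.085 0 0 0 0;0.085 0 0 0 0;0.085 0 0 0 0;0.085 0 0 0.02 0;0.085 0 0 0.04 0;0.085 0 0 0.04 0;0.085 -0.0078 0.0234 0 3.2;0.085 -0.0078 0.0234 0 3.2;0.085 -0.0078 0.0234 0 3.2;0.085 -0.0078 0.0234 0 3.2;0.085 -0.0078 0.0234 0 3.2;0.085 -0.0078 0.0234 0 3.2;0.085 -0.0078 0.0234 0 3.2;0.085 -0.0078 0.0234 0 3.2;0.085 -0.0078 0.0234 0 3.2;0.085 -0.0078 0.0234 0 3.2;0.085 0 0 0 0")

```text
time: 6.32
tcp_pos: [0.5111, 0.2579, 0.2041]
ee_rot: [0.752, -0.659, -0.0, -0.001]
contact_force: [-0.6, 0.4, -0.6]
opening: 0.992
gripper_force: 0.0
```

```bash
python3 - <<'E'
from h import *
st();d=snap('top');s=snap('scene')
a=cv2.resize(d['img'][160:220,195:265],None,fx=6,fy=6,interpolation=cv2.INTER_CUBIC)
b=cv2.resize(s['img'][155:215,225:295],None,fx=6,fy=6,interpolation=cv2.INTER_CUBIC)
cv2.imwrite('pics/c5.png',cv2.resize(np.hstack([a,b]),(800,343))[...,::-1])
E
```

```text
t 6.32 tcp [0.5111 0.2579 0.2041] yaw 187.6 F [-0.6  0.4 -0.6] M [-0.01 -0.04 -0.02] op 84.7 gf 0.0
```

View pics/c5.png

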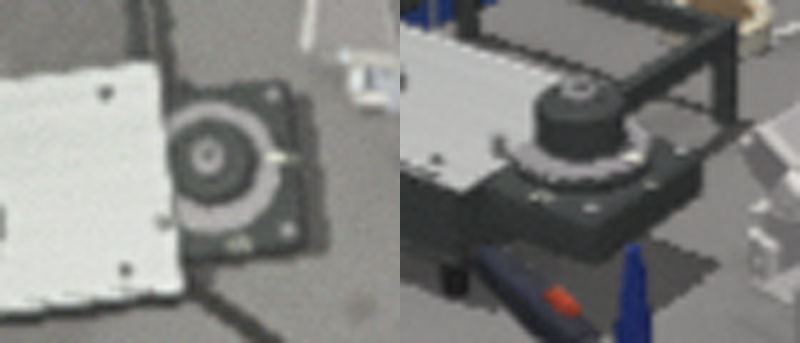

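arm_command(deltas="0.07 0 -0.007 -0.02 0;0.07 0 0 -0.03 0;0.07 0 0 -0.025 0;0.07 0 0 -0.015 0;0.07 0 0 -0.011 0;0.07 0 0 0 0;0.02 0 0 0 0;0.02 0 0 0 0;0.02 0 0 0 0;0.02 0 0 0 0;0.02 0 0 0 0;0.02 0 0 0 0;0.02 0 0 0 0", grip_force=60)

```text
time: 7.5
tcp_pos: [0.5135, 0.2475, 0.1046]
ee_rot: [0.751, -0.661, 0.001, -0.002]
contact_force: [4.0, -2.5, 6.4]
opening: 0.333
gripper_force: 59.4
```

```bash
python3 -c "
from h import *
st()"
```

```text
t 7.5 tcp [0.5135 0.2475 0.1046] yaw 187.3 F [ 4.  -2.5  6.4] M [-0.42 -1.06 -0.09] op 28.4 gf 59.4
```

arm_command(deltas="0.02 0.001 0 0.005 0;0.02 0.001 0 0.005 0;0.02 0 0 0.005 0;0.02 0 0 0.002 0;0.02 0 0 0 0;0.02 0 0 0 0")

```text
time: 8.0
tcp_pos: [0.5135, 0.2473, 0.1185]
ee_rot: [0.75, -0.661, -0.0, -0.0]
contact_force: [4.9, 2.1, -9.4]
opening: 0.333
gripper_force: 59.8
```

```bash
python3 -c "
from h import *
st()"
```

```text
t 8.0 tcp [0.5135 0.2473 0.1185] yaw 187.2 F [ 4.9  2.1 -9.4] M [ 0.82 -1.7  -0.04] op 28.4 gf 59.8
```

arm_command(deltas="0.02 0.004 0.0005 0.001 0;0.02 0.009 0.0012 0 0;0.02 0.0099 0.0013 0 0;0.02 0.0099 0.0013 0 0;0.02 0.0099 0.0013 0 0;0.02 0.0099 0.0013 0 0;0.02 0.0099 0.0013 0 0;0.02 0.0099 0.0013 0 0;0.02 0.0099 0.0013 0 0;0.02 0.0099 0.0013 0 0;0.02 0.0099 0.0013 0 0;0.02 0.0099 0.0013 0 0;0.02 0.0099 0.0013 0 0;0.02 0.0085 0.0012 0 0;0.02 0 0 0 0;0.02 0 0 0 0")

```text
time: 9.33
tcp_pos: [0.643, 0.2648, 0.1182]
ee_rot: [0.75, -0.661, -0.001, 0.001]
contact_force: [0.0, 5.6, -10.2]
opening: 0.333
gripper_force: 60.2
```

```bash
python3 -c "
from h import *
st()"
```

```text
t 9.33 tcp [0.643  0.2648 0.1182] yaw 187.2 F [  0.    5.6 -10.2] M [ 1.52 -0.48 -0.02] op 28.4 gf 60.2
```

arm_command(deltas="0.02 0 -0.001 -0.005 0;0.02 0 0 -0.005 0;0.02 0 0 -0.005 0;0.02 0 0 -0.002 0;0.02 0 0 0 0;0.02 0 0 0 0")

```text
time: 9.83
tcp_pos: [0.6435, 0.2648, 0.1049]
ee_rot: [0.751, -0.661, -0.001, -0.001]
contact_force: [-1.0, 7.3, -2.9]
opening: 0.334
gripper_force: 61.2
```

```bash
python3 -c "
from h import *
st()"
```

```text
t 9.83 tcp [0.6435 0.2648 0.1049] yaw 187.3 F [-1.   7.3 -2.9] M [ 1.83  0.45 -0.12] op 28.5 gf 61.2
```

arm_command(deltas="0.085 0 0 0 0;0.085 0 0 0 0;0.085 0 0 0 0;0.085 0 0 0.02 0;0.085 0 0 0.04 0;0.085 0 0 0.04 0;0.085 0 0 0.04 0;0.085 -0.008 -0.012 0.02 0;0.085 -0.019 -0.026 0 0;0.085 -0.019 -0.026 0 0;0.085 -0.019 -0.026 0 0;0.085 -0.019 -0.026 0 0;0.085 -0.019 -0.026 0 0;0.085 -0.019 -0.026 0 0;0.085 -0.019 -0.026 0 0;0.085 -0.019 -0.026 0 0;0.085 -0.009 -0.012 0 0;0.085 0 0 0 0")

```text
time: 11.33
tcp_pos: [0.4731, 0.0285, 0.2649]
ee_rot: [0.75, -0.662, 0.0, -0.0]
contact_force: [-0.6, -0.1, -0.6]
opening: 0.998
gripper_force: 0.0
```

```bash
cat >> h.py <<'E'
def comp(d,mask,reg,z,minA=40):
    u0,u1,v0,v1=reg;m=np.zeros(mask.shape,np.uint8);m[v0:v1,u0:u1]=mask[v0:v1,u0:u1]
    m=cv2.morphologyEx(m,cv2.MORPH_CLOSE,np.ones((5,5),np.uint8))
    k,l,s,c=cv2.connectedComponentsWithStats(m)
    for i in range(1,k):
        if s[i,4]<minA: continue
        ys,xs=np.nonzero(l==i);P=np.array([ray(d,x,y,z)[:2] for x,y in zip(xs,ys)])
        r=cv2.minAreaRect((P*1000).astype(np.float32));b=cv2.boxPoints(r)
        e=b[1]-b[0],b[2]-b[1];a=max(e,key=np.linalg.norm)
        print('comp',s[i],'ctr',np.round(r[0],1),'size',np.round(r[1],1),'axis deg',round(np.degrees(np.arctan2(a[1],a[0]))%180,1),'px',c[i].round(1))
E
cat > tools.py <<'E'
from h import *
st();d=snap('top','t1.png');I=d['img'].astype(int);h=cv2.cvtColor(d['img'],cv2.COLOR_RGB2HSV)
reg=(300,420,195,270)
red=((h[...,0]<8)|(h[...,0]>172))&(h[...,1]>120)&(h[...,2]>90)
cream=(I[...,0]-I[...,2]>25)&(I[...,0]>150)&(h[...,1]<90)
print('marker');comp(d,red|cream,reg,.012)
print('chisel');V=I.max(2)
dark=(V<112)&(I[...,2]>=I[...,0]-3);comp(d,dark,reg,.012)
E
python3 tools.py; python3 - <<'E'
import cv2
a=cv2.imread('pics/t1.png')
a=cv2.resize(a[130:290,140:420],None,fx=2.85,fy=2.85,interpolation=cv2.INTER_CUBIC);cv2.imwrite('pics/c6.png',a)
E
```

```text
t 11.33 tcp [0.4731 0.0285 0.2649] yaw 187.1 F [-0.6 -0.1 -0.6] M [ 0.06  0.02 -0.05] op 85.2 gf 0.0
marker
comp [366 220  11  36 125] ctr [ 438.3 -442.1] size [121.5  16.4] axis deg 12.9 px [371.1 235.5]
comp [384 260  21  10  75] ctr [ 339.8 -515.5] size [27.8 60.4] axis deg 115.0 px [394.9 265.8]
chisel
comp [324 217   6  35 157] ctr [ 448.7 -292.1] size [ 15.2 115.8] axis deg 176.3 px [326.6 233.9]
```

View pics/c6.png

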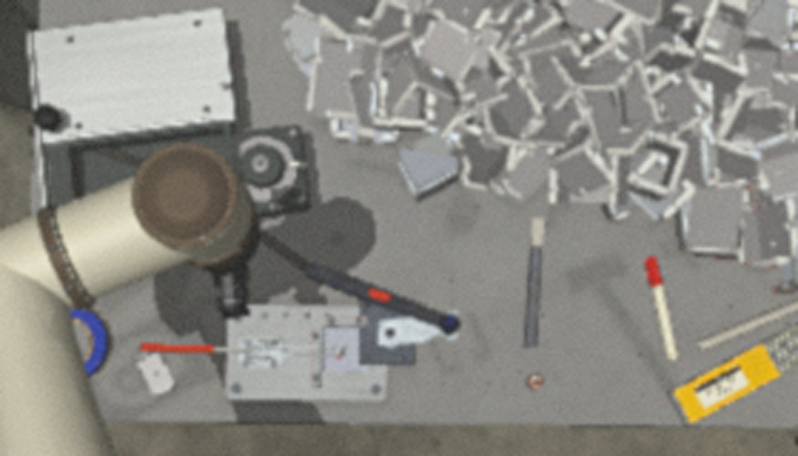

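arm_command(deltas="0.085 -0.001 -0.0268 0 6.6;0.085 -0.001 -0.0268 0 6.6;0.085 -0.001 -0.0268 0 6.6;0.085 -0.001 -0.0268 0 6.6;0.085 -0.001 -0.0268 0 6.6;0.085 -0.001 -0.0268 0 6.6;0.085 -0.001 -0.0268 0 6.6;0.085 -0.001 -0.0268 0 6.6;0.085 -0.001 -0.0268 0 6.6;0.085 -0.001 -0.0268 0 6.6;0.085 -0.001 -0.0268 0 6.6;0.085 -0.001 -0.0268 0 6.6;0.085 0 0 0 0;0.085 0 0 0 0")

```text
time: 12.55
tcp_pos: [0.4639, -0.2916, 0.2632]
ee_rot: [0.999, -0.032, -0.0, 0.0]
contact_force: [0.2, 0.2, 0.7]
opening: 0.992
gripper_force: 0.0
```

```bash
python3 - <<'E'
from h import *
st();d=snap('top','t2.png');s=snap('scene','s2.png')
I=d['img'].astype(int)
f=lambda x,y:((x+.5)/2.85-.5+140,(y+.5)/2.85-.5+130)
print('nose',ray(d,*f(450,323),.177),'nose lower',ray(d,*f(450,323),.12))
print('tip',ray(d,*f(538,218),.01),'near',ray(d,*f(530,347),.01))
# scene points of chisel (crop c4) 
g=lambda x,y:((x+.5)/3.3-.5+230,(y+.5)/3.3-.5+200)
print('scene chisel ends',ray(s,*g(197,240),.007),ray(s,*g(328,163),.007))
print('scene nose top',ray(s,*((578.5)/5-.5+150,(292.5)/5-.5+140),.177))
# inner opening dark floor / box in top now arm moved
a=cv2.resize(d['img'][125:285,140:400],None,fx=3,fy=3,interpolation=cv2.INTER_CUBIC);cv2.imwrite('pics/c7.png',a[...,::-1])
E
```

```text
t 12.55 tcp [ 0.4639 -0.2916  0.2632] yaw 266.3 F [0.2 0.2 0.7] M [ 0.07  0.01 -0.  ] op 84.7 gf 0.0
nose [ 0.40491814 -0.1893728   0.177     ] nose lower [ 0.40923649 -0.19114057  0.12      ]
tip [ 0.54349054 -0.29913661  0.01      ] near [ 0.390019   -0.28864269  0.01      ]
scene chisel ends [ 0.39037439 -0.29410385  0.007     ] [ 0.53822472 -0.30528812  0.007     ]
scene nose top [ 0.40612319 -0.19526141  0.177     ]
```

View pics/c7.png

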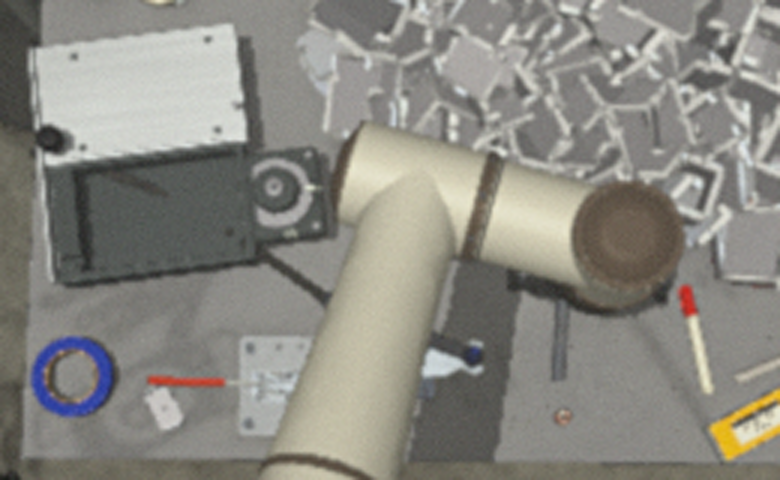

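arm_command(deltas="0.085 -0.001 -0.004 -0.03 0;0.085 0 0 -0.035 0;0.085 0 0 -0.035 0;0.085 0 0 -0.035 0;0.085 0 0 -0.035 0;0.085 0 0 -0.03 0;0.085 0 0 -0.02 0;0.085 0 0 -0.012 0;0.085 0 0 -0.008 0;0.085 0 0 -0.003 0;0.085 0 0 0 0;0.085 0 0 0 0", grip_force=60)

```text
time: 13.65
tcp_pos: [0.4631, -0.2944, 0.0217]
ee_rot: [1.0, -0.031, 0.001, 0.0]
contact_force: [0.5, 0.1, 1.0]
opening: 0.996
gripper_force: 0.0
```

```bash
python3 - <<'E'
from h import *
st();d=snap('top')
f=lambda x,y:((x+.5)/3-.5+140,(y+.5)/3-.5+125)
FL,FR=[ray(d,*f(*p),.068)[:2] for p in[(58,283),(258,260)]]
print(FL,FR,np.linalg.norm(FL-FR),'ctr',(FL+FR)/2+.0675*np.array([.991,.133]))
E
```

```text
t 13.65 tcp [ 0.4631 -0.2944  0.0217] yaw 266.5 F [0.5 0.1 1. ] M [0.   0.01 0.  ] op 85.1 gf 0.0
[0.48857517 0.26116972] [0.51537897 0.0431529 ] 0.21965831986145834 ctr [0.56886957 0.16113881]
```

arm_command(deltas="0.005 0 0 0 0;0.005 0 0 0 0;0.005 0 0 0 0;0.005 0 0 0 0;0.005 0 0 0 0;0.005 0 0 0 0;0.005 0 0 0 0;0.005 0 0 0 0;0.005 0 0 0 0;0.005 0 0 0.01 0;0.005 0 0 0.02 0;0.005 0 0 0.03 0;0.005 0 0 0.03 0;0.005 0 0 0.03 0;0.005 0 0 0 0", grip_force=70)

```text
time: 14.95
tcp_pos: [0.4656, -0.2961, 0.1473]
ee_rot: [1.0, -0.03, 0.006, 0.002]
contact_force: [1.3, 0.3, -1.4]
opening: 0.128
gripper_force: 68.8
```

```bash
python3 -c "
from h import *
st();s=snap('scene')
a=cv2.resize(s['img'][170:300,230:400],None,fx=4.5,fy=4.5,interpolation=cv2.INTER_CUBIC);cv2.imwrite('pics/c8.png',a[...,::-1])"
```

```text
t 14.95 tcp [ 0.4656 -0.2961  0.1473] yaw 266.5 F [ 1.3  0.3 -1.4] M [-0.02 -0.18  0.02] op 10.9 gf 68.8
```

View pics/c8.png

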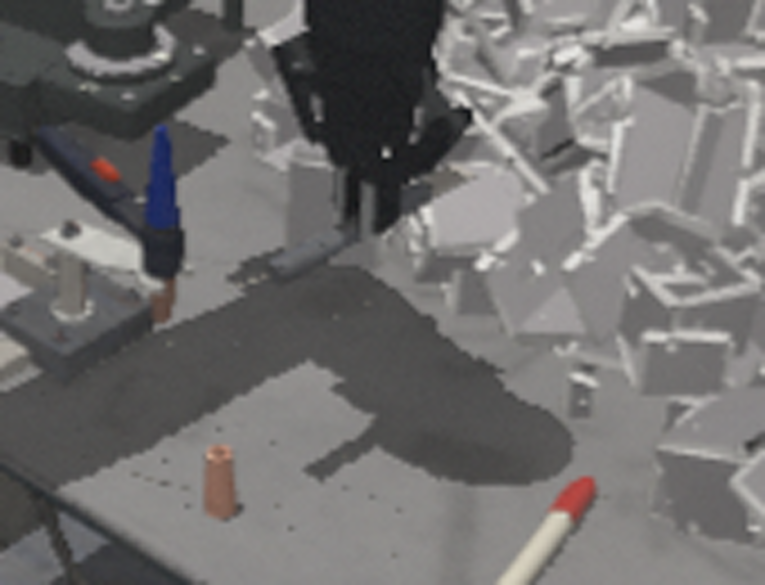

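arm_command(deltas="0.005 0 0 0.035 0;0.005 0 0 0.04 0;0.005 0 0 0.04 0;0.005 0.0091 0.0325 0 -5.65;0.005 0.0091 0.0325 0 -5.65;0.005 0.0091 0.0325 0 -5.65;0.005 0.0091 0.0325 0 -5.65;0.005 0.0091 0.0325 0 -5.65;0.005 0.0091 0.0325 0 -5.65;0.005 0.0091 0.0325 0 -5.65;0.005 0.0091 0.0325 0 -5.65;0.005 0.0091 0.0325 0 -5.65;0.005 0.0091 0.0325 0 -5.65;0.005 0.0091 0.0325 0 -5.65;0.005 0.0091 0.0325 0 -5.65;0.005 0.0091 0.0325 0 -5.65;0.005 0.0091 0.0325 0 -5.65;0.005 0 0 0 0;0.005 0 0 0 0")

```text
time: 16.58
tcp_pos: [0.5888, 0.1619, 0.2531]
ee_rot: [0.752, -0.659, -0.001, 0.002]
contact_force: [-1.3, -0.7, -1.2]
opening: 0.126
gripper_force: 69.0
```

```bash
python3 -c "
from h import *
st();s=snap('scene')
a=cv2.resize(s['img'][80:260,150:350],None,fx=3.3,fy=3.3,interpolation=cv2.INTER_CUBIC);cv2.imwrite('pics/c9.png',a[...,::-1])"
```

```text
t 16.58 tcp [0.5888 0.1619 0.2531] yaw 187.5 F [-1.3 -0.7 -1.2] M [-0.06  0.03 -0.01] op 10.8 gf 69.0
```

View pics/c9.png

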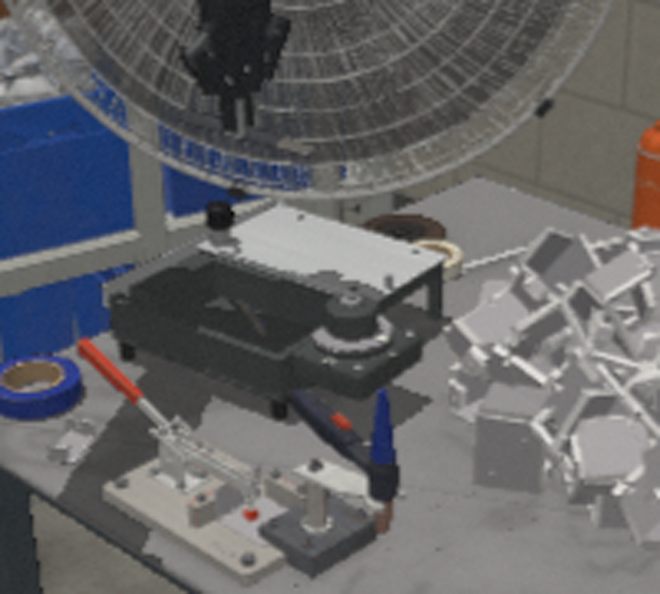

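arm_command(deltas="0.005 0.003 -0.003 -0.03 0;0.005 0 0 -0.035 0;0.005 0 0 -0.035 0;0.005 0 0 -0.03 0;0.005 0 0 -0.02 0;0.005 0 0 -0.015 0;0.005 0 0 -0.012 0;0.005 0 0 -0.01 0;0.005 0 0 -0.008 0;0.005 0 0 -0.005 0;0.005 0 0 0 0;0.005 0 0 0 0")

```text
time: 17.63
tcp_pos: [0.5928, 0.1572, 0.0561]
ee_rot: [0.751, -0.66, 0.0, -0.0]
contact_force: [-0.4, 1.0, -2.2]
opening: 0.128
gripper_force: 69.0
```

```bash
python3 -c "
from h import *
st()"
```

```text
t 17.63 tcp [0.5928 0.1572 0.0561] yaw 187.4 F [-0.4  1.  -2.2] M [-0.01  0.02  0.03] op 10.9 gf 69.0
```

arm_command(deltas="0.005 0 0 -0.004 0;0.005 0 0 0 0;0.032 0 0 0 0;0.032 0 0 0 0;0.032 0 0 0 0;0.032 0 0 0 0;0.032 0 0 0.015 0;0.032 0 0 0.035 0;0.032 0 0 0.04 0;0.032 0 0 0.04 0;0.032 0 0 0.04 0;0.032 0 0 0.03 0;0.085 0 0 0 0")

```text
time: 18.72
tcp_pos: [0.5959, 0.1583, 0.2609]
ee_rot: [0.751, -0.66, 0.004, -0.007]
contact_force: [0.1, 0.1, 1.4]
opening: 0.502
gripper_force: 0.0
```

```bash
python3 tools.py
```

```text
t 18.72 tcp [0.5959 0.1583 0.2609] yaw 187.4 F [0.1 0.1 1.4] M [ 0.04 -0.1  -0.  ] op 42.9 gf 0.0
marker
comp [366 220  11  36 125] ctr [ 438.3 -442.1] size [121.5  16.4] axis deg 12.9 px [371.2 235.7]
comp [384 260  21  10  78] ctr [ 339.8 -515.5] size [27.8 60.4] axis deg 115.0 px [395.  265.7]
chisel
```

arm_command(deltas="0.06 -0.0092 -0.0336 0 -4.7;0.06 -0.0092 -0.0336 0 -4.7;0.06 -0.0092 -0.0336 0 -4.7;0.06 -0.0092 -0.0336 0 -4.7;0.06 -0.0092 -0.0336 0 -4.7;0.06 -0.0092 -0.0336 0 -4.7;0.06 -0.0092 -0.0336 0 -4.7;0.06 -0.0092 -0.0336 0 -4.7;0.06 -0.0092 -0.0336 0 -4.7;0.06 -0.0092 -0.0336 0 -4.7;0.06 -0.0092 -0.0336 0 -4.7;0.06 -0.0092 -0.0336 0 -4.7;0.06 -0.0092 -0.0336 0 -4.7;0.06 -0.0092 -0.0336 0 -4.7;0.06 -0.0092 -0.0336 0 -4.7;0.06 -0.0092 -0.0336 0 -4.7;0.06 -0.0092 -0.0336 0 -4.7;0.06 -0.0092 -0.0336 0 -4.7;0.06 0 0 0 0;0.06 0 0 0 0", grip_force=60)

```text
time: 20.43
tcp_pos: [0.4256, -0.4486, 0.2499]
ee_rot: [-0.109, 0.994, 0.001, -0.001]
contact_force: [-0.0, -0.0, -0.0]
opening: 0.698
gripper_force: 0.0
```

```bash
python3 - <<'E'
from h import *
st();s=snap('scene','s3.png');h=cv2.cvtColor(s['img'],cv2.COLOR_RGB2HSV);I=s['img'].astype(int)
red=((h[...,0]<8)|(h[...,0]>172))&(h[...,1]>120)&(h[...,2]>90)
cream=(I[...,0]-I[...,2]>22)&(I[...,0]>150)&(h[...,1]<90)
comp(s,red|cream,(325,375,265,312),.007)
d=snap('top','t3.png')
a=cv2.resize(d['img'][140:220,150:260],None,fx=5,fy=5,interpolation=cv2.INTER_CUBIC);cv2.imwrite('pics/c10.png',a[...,::-1])
E
```

```text
t 20.43 tcp [ 0.4256 -0.4486  0.2499] yaw 102.6 F [-0. -0. -0.] M [ 0.01 -0.02 -0.01] op 59.6 gf 0.0
comp [352 277  10   9  49] ctr [ 482.3 -437.5] size [34.5 15.4] axis deg 5.2 px [356.7 280.9]
comp [339 292  10  13  43] ctr [ 407.2 -452.5] size [49.1  9.2] axis deg 4.9 px [342.8 299.2]
```

View pics/c10.png

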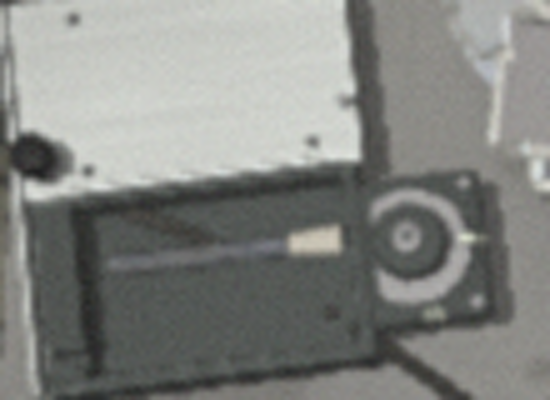

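arm_command(deltas="0.06 0.004 0.001 -0.03 0;0.06 0 0 -0.035 0;0.06 0 0 -0.035 0;0.06 0 0 -0.035 0;0.06 0 0 -0.03 0;0.06 0 0 -0.025 0;0.06 0 0 -0.02 0;0.06 0 0 -0.01 0;0.06 0 0 -0.006 0;0.06 0 0 -0.003 0;0.06 0 0 0 0;0.06 0 0 0 0;0.003 0 0 0 0;0.003 0 0 0 0;0.003 0 0 0 0;0.003 0 0 0 0;0.003 0 0 0 0;0.003 0 0 0 0;0.003 0 0 0 0", grip_force=50)

```text
time: 22.12
tcp_pos: [0.4313, -0.4468, 0.0236]
ee_rot: [-0.111, 0.994, -0.0, 0.0]
contact_force: [-0.0, 1.1, 5.7]
opening: 0.143
gripper_force: 50.6
```

```bash
python3 -c "
from h import *
st();d=snap('top');print(ray(d,195.3,190.1,.034))"
```

```text
t 22.12 tcp [ 0.4313 -0.4468  0.0236] yaw 102.8 F [-0.   1.1  5.7] M [0.22 0.18 0.04] op 12.2 gf 50.6
[0.59172065 0.15125547 0.034     ]
```

arm_command(deltas="0.003 0 0 0.01 0;0.003 0 0 0.03 0;0.003 0 0 0.04 0;0.003 0 0 0.04 0;0.003 0 0 0.04 0;0.003 0 0 0.04 0;0.003 0 0 0.04 0;0.003 0 0 0.01 0", grip_force=70)

```text
time: 22.83
tcp_pos: [0.4325, -0.4483, 0.2813]
ee_rot: [-0.111, 0.994, -0.005, 0.004]
contact_force: [0.9, -0.3, 0.4]
opening: 0.136
gripper_force: 70.0
```

arm_command(deltas="0.003 0.0065 0.0332 0 4.7;0.003 0.0065 0.0332 0 4.7;0.003 0.0065 0.0332 0 4.7;0.003 0.0065 0.0332 0 4.7;0.003 0.0065 0.0332 0 4.7;0.003 0.0065 0.0332 0 4.7;0.003 0.0065 0.0332 0 4.7;0.003 0.0065 0.0332 0 4.7;0.003 0.0065 0.0332 0 4.7;0.003 0.0065 0.0332 0 4.7;0.003 0.0065 0.0332 0 4.7;0.003 0.0065 0.0332 0 4.7;0.003 0.0065 0.0332 0 4.7;0.003 0.0065 0.0332 0 4.7;0.003 0.0065 0.0332 0 4.7;0.003 0.0065 0.0332 0 4.7;0.003 0.0065 0.0332 0 4.7;0.003 0.0065 0.0332 0 4.7;0.003 0 0 0 0;0.003 0 0 0 0")

```text
time: 24.5
tcp_pos: [0.5476, 0.1527, 0.272]
ee_rot: [0.752, -0.66, -0.0, 0.001]
contact_force: [0.8, -0.2, 0.7]
opening: 0.133
gripper_force: 70.0
```

```bash
python3 -c "
from h import *
st();s=snap('scene')
a=cv2.resize(s['img'][80:260,150:350],None,fx=3.3,fy=3.3,interpolation=cv2.INTER_CUBIC);cv2.imwrite('pics/c11.png',a[...,::-1])"
```

```text
t 24.5 tcp [0.5476 0.1527 0.272 ] yaw 187.5 F [ 0.8 -0.2  0.7] M [-0.08  0.03 -0.  ] op 11.3 gf 70.0
```

View pics/c11.png

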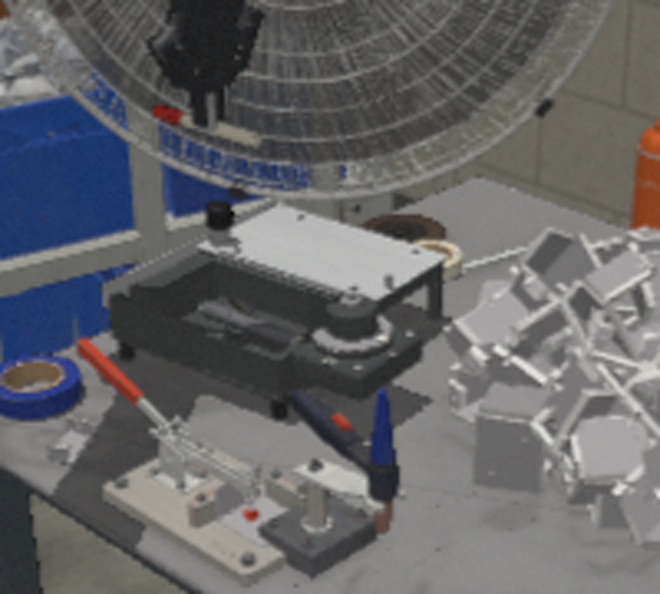

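arm_command(deltas="0.003 0 -0.003 -0.03 0;0.003 0 0 -0.035 0;0.003 0 0 -0.035 0;0.003 0 0 -0.035 0;0.003 0 0 -0.025 0;0.003 0 0 -0.02 0;0.003 0 0 -0.015 0;0.003 0 0 -0.012 0;0.003 0 0 -0.008 0;0.003 0 0 -0.004 0;0.003 0 0 0 0;0.003 0 0 0 0")

```text
time: 25.55
tcp_pos: [0.5483, 0.1479, 0.0544]
ee_rot: [0.751, -0.66, 0.0, -0.0]
contact_force: [1.2, -0.1, -0.2]
opening: 0.132
gripper_force: 70.0
```

```bash
python3 -c "
from h import *
st()"
```

```text
t 25.55 tcp [0.5483 0.1479 0.0544] yaw 187.3 F [ 1.2 -0.1 -0.2] M [ 0.   -0.02 -0.04] op 11.3 gf 70.0
```

arm_command(deltas="0.003 0 0 -0.003 0;0.003 0 0 0 0;0.03 0 0 0 0;0.03 0 0 0 0;0.03 0 0 0 0;0.03 0 0 0 0;0.03 0 0 0.015 0;0.03 0 0 0.035 0;0.03 0 0 0.04 0;0.03 0 0 0.04 0;0.03 0 0 0.04 0;0.07 0 0 0.035 0;0.07 -0.012 -0.035 0 0;0.07 -0.012 -0.035 0 0;0.07 -0.012 -0.035 0 0;0.07 -0.012 -0.035 0 0;0.07 -0.012 -0.035 0 0;0.07 -0.012 -0.035 0 0;0.07 -0.012 -0.035 0 0;0.07 0 0 0 0")

```text
time: 27.22
tcp_pos: [0.4613, -0.1008, 0.256]
ee_rot: [0.749, -0.662, -0.0, 0.0]
contact_force: [-0.4, 0.1, -0.2]
opening: 0.821
gripper_force: 0.0
```

```bash
python3 - <<'E'
from h import *
st();d=snap('top','t4.png')
a=cv2.resize(d['img'][130:285,145:400],None,fx=3.1,fy=3.1,interpolation=cv2.INTER_CUBIC);cv2.imwrite('pics/c12.png',a[...,::-1])
E
```

```text
t 27.22 tcp [ 0.4613 -0.1008  0.256 ] yaw 187.0 F [-0.4  0.1 -0.2] M [ 0.04 -0.07 -0.01] op 70.1 gf 0.0
```

View pics/c12.png

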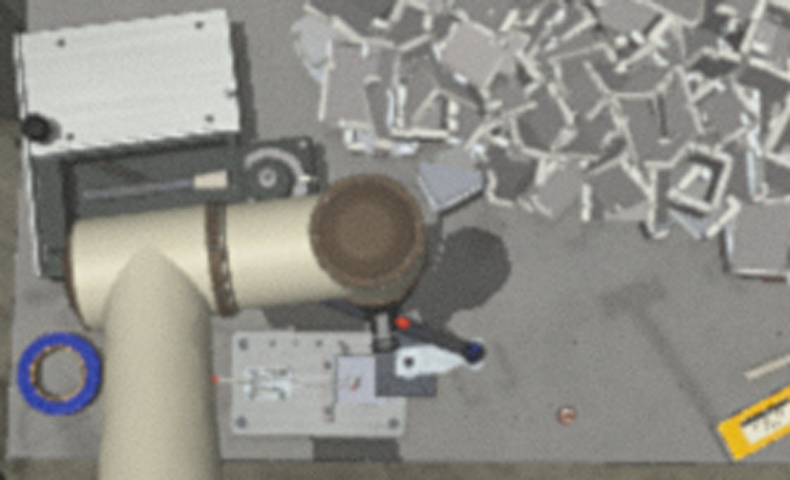

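```bash
python3 - <<'E'
from h import *
s=snap('scene');h=cv2.cvtColor(s['img'],cv2.COLOR_RGB2HSV);I=s['img'].astype(int)
red=((h[...,0]<8)|(h[...,0]>172))&(h[...,1]>100)&(h[...,2]>60)
cream=(I[...,0]-I[...,2]>15)&(I[...,0]>110)&(h[...,1]<100)
comp(s,red|cream,(185,275,145,195),.036,8)
E
```

```text
comp [185 191   4   4  10] ctr [432.7 175.5] size [22.3  7.8] axis deg 76.1 px [186. 193.]
```

arm_command(deltas="0.07 0 -0.035 0.003 0;0.07 0 -0.035 0.003 0;0.07 0 -0.035 0 0;0.07 0 -0.035 0 0;0.07 0 -0.035 0 0;0.07 0 -0.02 0 0;0.07 0 0 0 0;0.07 0 0 0 0")

```text
time: 27.98
tcp_pos: [0.4644, -0.2917, 0.2611]
ee_rot: [0.751, -0.661, -0.001, 0.0]
contact_force: [0.7, 0.7, 0.0]
opening: 0.82
gripper_force: 0.0
```

```bash
python3 - <<'E'
from h import *
st();s=snap('top');h=cv2.cvtColor(s['img'],cv2.COLOR_RGB2HSV);I=s['img'].astype(int)
red=((h[...,0]<8)|(h[...,0]>172))&(h[...,1]>100)&(h[...,2]>60)
cream=(I[...,0]-I[...,2]>15)&(I[...,0]>110)&(h[...,1]<100)
comp(s,red|cream,(155,222,165,215),.036,8)
E
```

```text
t 27.98 tcp [ 0.4644 -0.2917  0.2611] yaw 187.3 F [0.7 0.7 0. ] M [ 0.06 -0.01  0.07] op 70.1 gf 0.0
comp [208 186  10   4  36] ctr [600.6  93.1] size [10.3 30.5] axis deg 90.4 px [212.8 187.7]
comp [177 207  37   8 115] ctr [522.3 149.7] size [ 11.7 122.2] axis deg 98.1 px [194.5 210.5]
```

arm_command(deltas="0.07 0.0112 0.0348 0 0;0.07 0.0112 0.0348 0 0;0.07 0.0112 0.0348 0 0;0.07 0.0112 0.0348 0 0;0.07 0.0112 0.0348 0 0;0.07 0.0112 0.0348 0 0;0.07 0.0112 0.0348 0 0;0.07 0.0112 0.0348 0 0;0.07 0.0112 0.0348 0 0;0.07 0.0112 0.0348 0 0;0.07 0.0112 0.0348 0 0;0.07 0.0112 0.0348 0 0;0.07 0.0112 0.0348 0 0;0.07 0.0112 0.0348 0 0;0.07 0.0112 0.0348 0 0;0.07 0.0112 0.0348 0 0;0.07 0 0 0 0;0.07 0 0 0 0;0.07 0 0 0 0", grip_force=60)

```text
time: 29.62
tcp_pos: [0.642, 0.2664, 0.2617]
ee_rot: [0.752, -0.659, -0.0, 0.0]
contact_force: [-0.6, -0.2, 0.5]
opening: 0.819
gripper_force: 0.0
```

```bash
python3 -c "
from h import *
st()"
```

```text
t 29.62 tcp [0.642  0.2664 0.2617] yaw 187.5 F [-0.6 -0.2  0.5] M [-0.03 -0.    0.05] op 69.9 gf 0.0
```

arm_command(deltas="0.07 0.0015 0 -0.03 0;0.07 0 0 -0.035 0;0.07 0 0 -0.035 0;0.07 0 0 -0.025 0;0.07 0 0 -0.018 0;0.07 0 0 -0.01 0;0.07 0 0 -0.005 0;0.07 0 0 0 0;0.02 0 0 0 0;0.02 0 0 0 0;0.02 0 0 0 0;0.02 0 0 0 0;0.02 0 0 0 0;0.02 0 0 0 0;0.02 0 0 0 0")

```text
time: 30.87
tcp_pos: [0.6437, 0.265, 0.1057]
ee_rot: [0.751, -0.66, -0.0, 0.0]
contact_force: [-4.7, 0.2, 5.1]
opening: 0.328
gripper_force: 59.0
```

```bash
python3 -c "
from h import *
st()"
```

```text
t 30.87 tcp [0.6437 0.265  0.1057] yaw 187.4 F [-4.7  0.2  5.1] M [-0.05  1.45 -0.07] op 28.0 gf 59.0
```

arm_command(deltas="0.02 -0.001 0 0.005 0;0.02 0 0 0.005 0;0.02 0 0 0.005 0;0.02 0 0 0.002 0;0.02 0 0 0 0;0.02 0 0 0 0")

```text
time: 31.37
tcp_pos: [0.6428, 0.2648, 0.1195]
ee_rot: [0.751, -0.66, -0.001, 0.001]
contact_force: [-1.0, 0.9, -9.7]
opening: 0.332
gripper_force: 59.8
```

```bash
python3 -c "
from h import *
st()"
```

```text
t 31.37 tcp [0.6428 0.2648 0.1195] yaw 187.3 F [-1.   0.9 -9.7] M [ 0.3  -0.03 -0.01] op 28.4 gf 59.8
```

arm_command(deltas="0.02 -0.004 -0.0005 0.001 0;0.02 -0.009 -0.0012 0 0;0.02 -0.0099 -0.0013 0 0;0.02 -0.0099 -0.0013 0 0;0.02 -0.0099 -0.0013 0 0;0.02 -0.0099 -0.0013 0 0;0.02 -0.0099 -0.0013 0 0;0.02 -0.0099 -0.0013 0 0;0.02 -0.0099 -0.0013 0 0;0.02 -0.0099 -0.0013 0 0;0.02 -0.0099 -0.0013 0 0;0.02 -0.0099 -0.0013 0 0;0.02 -0.0099 -0.0013 0 0;0.02 -0.0085 -0.0012 0 0;0.02 0 0 0 0;0.02 0 0 0 0")

```text
time: 32.7
tcp_pos: [0.5135, 0.2474, 0.1219]
ee_rot: [0.751, -0.66, 0.001, -0.001]
contact_force: [6.7, -2.9, -12.5]
opening: 0.327
gripper_force: 63.1
```

```bash
python3 -c "
from h import *
st()"
```

```text
t 32.7 tcp [0.5135 0.2474 0.1219] yaw 187.4 F [  6.7  -2.9 -12.5] M [-0.9  -1.53 -0.04] op 28.0 gf 63.1
```

arm_command(deltas="0.02 0 0 -0.005 0;0.02 0 0 -0.005 0;0.02 0 0 -0.005 0;0.02 0 0 -0.003 0;0.02 0 0 0 0;0.02 0 0 0 0")

```text
time: 33.2
tcp_pos: [0.514, 0.2476, 0.1058]
ee_rot: [0.751, -0.66, 0.001, -0.001]
contact_force: [2.3, -5.7, -0.2]
opening: 0.329
gripper_force: 64.6
```

```bash
python3 -c "
from h import *
st()"
```

```text
t 33.2 tcp [0.514  0.2476 0.1058] yaw 187.4 F [ 2.3 -5.7 -0.2] M [-1.42 -0.51 -0.03] op 28.1 gf 64.6
```

arm_command(deltas="0.085 0 0 0 0;0.085 0 0 0 0;0.085 0 0 0 0;0.085 0 0 0.02 0;0.085 0 0 0.04 0;0.085 0 0 0.04 0;0.085 0.0075 -0.0228 0 -3.5;0.085 0.0075 -0.0228 0 -3.5;0.085 0.0075 -0.0228 0 -3.5;0.085 0.0075 -0.0228 0 -3.5;0.085 0.0075 -0.0228 0 -3.5;0.085 0.0075 -0.0228 0 -3.5;0.085 0.0075 -0.0228 0 -3.5;0.085 0.0075 -0.0228 0 -3.5;0.085 0.0075 -0.0228 0 -3.5;0.085 0.0075 -0.0228 0 -3.5;0.085 0 0 0 0;0.085 0 0 0 0")

```text
time: 34.7
tcp_pos: [0.5887, 0.0193, 0.2043]
ee_rot: [-0.517, 0.856, -0.0, 0.001]
contact_force: [0.2, 0.3, 0.2]
opening: 0.996
gripper_force: 0.0
```

```bash
python3 -c "
from h import *
st();d=snap('top')
h=cv2.cvtColor(d['img'],cv2.COLOR_RGB2HSV)
m=(d['img'].min(2)>165);comp(d,m,(150,225,150,222),.074,100)"
```

```text
t 34.7 tcp [0.5887 0.0193 0.2043] yaw 152.3 F [0.2 0.3 0.2] M [0.07 0.05 0.02] op 85.1 gf 0.0
comp [173 154  30  24 457] ctr [668.6 175.3] size [66.7 87.8] axis deg 107.5 px [186.1 165.7]
comp [150 162  20  50 294] ctr [596.6 262.6] size [163.   62.8] axis deg 2.6 px [157.2 176.1]
comp [173 186  29  30 410] ctr [545.2 174.5] size [101.9  76.1] axis deg 19.9 px [183.5 203.4]
```

arm_command(deltas="0.085 0.0005 0.001 -0.03 0;0.085 0 0 -0.03 0;0.085 0 0 -0.02 0;0.085 0 0 -0.013 0;0.085 0 0 -0.008 0;0.085 0 0 0 0;0.04 0 0 0 0;0.04 0 0 0 0;0.04 0 0 0 0;0.04 0 0 0 0;0.04 0 0 0 0;0.04 0 0 0 0", grip_force=40)

```text
time: 35.75
tcp_pos: [0.5899, 0.021, 0.1045]
ee_rot: [-0.518, 0.855, -0.001, 0.002]
contact_force: [-0.2, 0.1, 5.2]
opening: 0.544
gripper_force: 41.3
```

arm_command(deltas="0.04 0 0 0 -7;0.04 0 0 0 -7;0.04 0 0 0 -7;0.04 0 0 0 -7;0.04 0 0 0 -7;0.04 0 0 0 -7;0.04 0 0 0 -7;0.04 0 0 0 -7;0.04 0 0 0 -7;0.04 0 0 0 -7;0.04 0 0 0 -6;0.04 0 0 0 -3;0.04 0 0 0 0;0.04 0 0 0 0")

```text
time: 36.92
tcp_pos: [0.5882, 0.0215, 0.1044]
ee_rot: [0.144, 0.99, 0.0, -0.0]
contact_force: [-4.2, 3.6, 9.1]
opening: 0.549
gripper_force: 41.8
```

```bash
python3 -c "
from h import *
st()"
```

```text
t 36.92 tcp [0.5882 0.0215 0.1044] yaw 73.4 F [-4.2  3.6  9.1] M [1.14 1.4  0.15] op 46.9 gf 41.8
```

arm_command(deltas="0.085 0 0 0 0;0.085 0 0 0 0;0.085 0 0 0 0;0.085 0 0 0.02 0;0.085 0 0 0.04 0;0.085 0 0 0.04 0;0.085 0 0 0.04 0;0.085 0 0 0.02 0;0.085 -0.0128 -0.031 0 0;0.085 -0.0128 -0.031 0 0;0.085 -0.0128 -0.031 0 0;0.085 -0.0128 -0.031 0 0;0.085 -0.0128 -0.031 0 0;0.085 -0.0128 -0.031 0 0;0.085 -0.0128 -0.031 0 0;0.085 -0.0128 -0.031 0 0;0.085 -0.0128 -0.031 0 0;0.085 -0.0128 -0.031 0 0;0.085 0 0 0 0;0.085 0 0 0 0")

```text
time: 38.58
tcp_pos: [0.4597, -0.2907, 0.2623]
ee_rot: [0.147, 0.989, 0.0, -0.0]
contact_force: [-0.2, 0.1, 0.4]
opening: 0.996
gripper_force: 0.0
```

```bash
python3 - <<'E'
from h import *
st();d=snap('top','t9.png');a=cv2.imread('pics/top0.png')
m=(d['img'].min(2)>165);comp(d,m,(150,225,150,222),.074,100)
b=d['img'][...,::-1];mid=cv2.imread('pics/t3.png')
D=lambda x,y,r:round(float(np.abs(x[r].astype(int)-y[r]).mean()),2)
r=(slice(172,212),slice(226,252));k=(slice(165,222),slice(150,225))
print('collar vs locked start',D(a,b,r),'vs open',D(mid,b,r),'cover vs shut start',D(a,b,k),'vs open',D(mid,b,k))
E
```

```text
t 38.58 tcp [ 0.4597 -0.2907  0.2623] yaw 73.1 F [-0.2  0.1  0.4] M [-0.07 -0.06 -0.03] op 85.1 gf 0.0
comp [ 153  171   72   48 2658] ctr [574.2 164.8] size [146.6 229.7] axis deg 96.5 px [190.1 193.7]
collar vs locked start 4.9 vs open 9.37 cover vs shut start 3.39 vs open 90.12
```

```bash
python3 -c "
from h import *
print(job_done())"
```

```text
the job is handed in; nothing more can be done
None
```

I handed the job in at about 39 s of the 208 s. The one chisel and the paint marker that lay out are in the box, the cover is shut with the plunger home, and the collar is turned back to its locked mark. I checked the marker's place in the box, the shut cover and the final collar position only from camera and arm readings, not by viewing a picture.

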